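# Seat the brush head on the mushroom-cleaning machine and hold it down

## Robot

A 6-joint arm with a two-finger parallel gripper is mounted at the origin on the work surface. World frame = base frame: x ahead of the robot, y to its left, z up, the work surface at z = 0. Lengths are in m, angles in rad, forces in N, time in s.
With the tool pointing down it reaches from about 0.375 to 0.975 m from the base axis. Payload 3.8 kg.
Tool frame: the origin (TCP) lies on the centre line of the jaws, within the pads' length; the fingertips stand 19 mm ahead of it and the grasp point (between the pads) is the TCP; z points along the fingers, y is the direction in which the jaws open and shut (so a half turn about z gives the same grasp; the last joint's range is limited). The gripper opens to 88 mm and grips with 3 to 60 N. Pads are 18 mm wide; open, the fingers measure 123 mm over their backs; the gripper's body (75 mm by 187 mm) begins 45 mm behind the grasp point.
Start: joints at [-1.318, 0.264, 1.604, -0, 1.274, -0.037], TCP at [0.193, -0.647, 0.225] pointing down, gripper open.
Joint ranges: [-2.63, 2.63], [-0.94, 2.18], [0.31, 2.57], [-1.31, 4.45], [0, 2.66], [-2.55, 2.55]. Speed limits (rad/s): [2.57, 2.57, 3.14, 3.14, 3.14, 3.14].

## Interface

Orientations are given as a unit quaternion [x, y, z, w].
In Python, from bench import r gives the robot as it stands. The module is installed in compiled form; this text tells all that it offers.
- The arm moves only by the shell command python3 -m creep 'ROWS' [OPENING]. ROWS is text: rows parted by semicolons, each of 4 numbers parted by spaces: the shift along the world's x, y, z in mm, then the turn about the world's z in rad. In form: x y z yaw; .... A call has 1 to 20 rows; each row shifts and turns the pose as measured when the row begins; what a row does not reach is not made up. A row lasts 1/12 s, in which the tool goes at most 41.7 mm and 7.16 degrees, less where a joint would pass 70% of its speed; a pose out of reach is approached as far as the arm can. A call is refused whole if a number of a shift passes 41.7 or a number of a turn 0.125, either way. A call with a gripper value outside its range is refused whole. OPENING is the closure, from -1 (fully open) to 1 (shut), set as the call begins (- or left out, the last holds). The fingers move at their own pace and stop on an object; the grip force is fixed at half the most. Time passes only in rows, so rows that do not move let the fingers close. It gives the time, the measured TCP pose, the force and the opening at its end, in the units of the state.
- r.observe(): the state, without advancing time (a new reading comes with each control period).
- r.grab_frame(name): name is "scene" or "top" or "wrist"; returns a dict with "color" (420x560x3 uint8, red, green, blue), "mtx" (3x3 intrinsics, pixels), "k1" (the pictures are not rectified: a ray, as slopes to the right and down, at radius r is drawn at 1 + k1 r^2 times it, then the intrinsics apply), "R" (3x3) and "t" (3): a world point X has camera coordinates R X + t. Camera axes: x right, y down, z forward; pixel columns grow to the right and rows downward; lengths in m; the calibration is good to about 2 mm. A picture is of the moment at which its call begins. There is no depth.
- r.close_job(): hands the job in, once; it reports no verdict.
The state is a dict: "t": time; "joints": joint angles; "joint_velocities": joint speeds; "tau": joint torques, N m; "ee_pos": TCP position; "tool_rot": TCP orientation; "wrist_force": force on the tool from outside, world axes, zero at the start; "ft_torque": the same for the moment, N m; "grip_width": finger opening in m.
Only numpy, scipy, OpenCV 4.12 (cv2) and the standard library are available. Lean on these libraries where they do the work, as an engineer would, in place of code of your own. Each camera call takes 0.05 s, during which the arm holds its last target.

## Task

Lift the wide brush head (not the slim one) out of the wooden rack by its square grip, turn it so that the splines of its stem mesh with the cross-shaped keyway on top of the mushroom-brushing machine, and slide it fully home until its collar sits flat on the drive boss. A spring pushes it back up, so keep pressing: finish with the gripper still on the grip, holding the head down and home. Leave the slim head in its hole, and do not shove aside the mushroom and the jar that stand between and behind them.

Things in the scene. Friction and masses are not known exactly. Their poses are not given: they have to be found in the camera images.
- brush_head: Wide brush head: tan bristle drum 74 mm wide (8 to 42 mm above the origin), steel collar 54 mm wide, 8 mm thick, splined stem below, square grip on top; about 0.22 kg. Origin: on the axis, in the collar's flat underside; z up the axis. Stands upright in one of the rack's two holes, collar on the rack's top; lift it straight up over 25 mm to free the stem.
- grip_top (a point): Centre of the top face of the brush head's grey square grip, 84 mm above the head's origin. The grip is 30 x 30 mm and 42 mm tall (42 to 84 mm above the origin), its flat faces square to the head's x and y.
- stem_end (a point): Lower end of the brush head's steel stem, 22 mm below its origin (collar underside), on the axis. Round core 11 mm wide and four equal splines 90 degrees apart, along the head's +x, +y, -x and -y: each 7 mm wide with a round lower end, reaching 17.5 mm from the axis.
- slim_head: Slim polishing head, to be left in the rack: black rubber roller only 38 mm wide, otherwise like the brush head (same collar, stem, square grip, heights and origin). Stands in the rack's other hole.
- rack: Fixed light wood block, 85 x 220 mm, 40 mm tall, with two round upright through holes of 40 mm on its long middle line (its y), 55 mm either side of its centre, in which the two heads stand. Origin: centre of the underside.
- machine: Fixed brushing machine: white housing 160 x 160 mm, 75 mm tall, a grey motor 150 mm long lying behind it (its +x side, up to 77 mm high, reaching 172 mm from the centre), a round steel flange and on it the square steel drive boss, the highest part. Origin: centre of the underside, below the drive's axis.
- drive_mouth (a point): Centre of the flat top of the steel drive boss (52 mm wide, top 113 mm above the table). Open to the top: a cross-shaped keyway, two slots 9.5 mm wide, 39 mm long, 29 mm deep along this point's x and y. The stem enters in any of four positions 90 degrees apart (play about 1.2 mm or 5 degrees). A brake stops the boss turning; its angle differs each time. z up.
- ejector (a joint): Spring pin 9 mm wide in the middle of the keyway, top 12 mm below the mouth when free (value 0, m; grows as it is pushed down, at most 0.012). The stem meets it 10 mm short of home; fully home (collar flat on the boss) it reads 0.010. It pushes back with 4 N at first, 9 N at home, so a head let go rises again.
- mushroom_c: Loose brown mushroom cap, 54 mm wide, 21 mm tall, lying between rack and machine, bystander. Origin: centre of the underside.
- jar: Loose amber jar, 60 mm wide, 100 mm tall, behind the mushroom, bystander. Origin: centre of the underside.

How it is judged:
By the outcome, as a careful person would: the job done as asked, in the order asked, and still so for the second after the job is handed in, while the arm keeps its last pose, push and grip.
It also fails if it takes over 42 s, if anything falls off the work surface, if the arm or the gripper's body presses on something with over 40 N, if the wrist force passes 120 N, or if a joint passes its speed limit or range.

## Working session

There is one attempt and no reset: what is moved stays moved. The work goes in short steps, Python scripts to look and compute and a shell command to move; the robot and the scene stay as the last step left them, time stands still between calls to the robot, and variables do not carry over. Pictures are saved under pics/ and viewed, and the job is handed in when it is done.

```bash
mkdir -p pics
cat > h.py <<'E'
import numpy as np, cv2
from bench import r
def save(name,fn):
    f=r.grab_frame(name); cv2.imwrite('pics/'+fn,cv2.cvtColor(f['color'],cv2.COLOR_RGB2BGR)); 
    np.savez('pics/'+fn[:-4]+'.npz',**{k:np.array(f[k]) for k in f}); return f
def load(fn): return dict(np.load('pics/'+fn+'.npz'))
def ray(f,u,v):
    K=f['mtx'];k=float(f['k1']);x=(u-K[0,2])/K[0,0];y=(v-K[1,2])/K[1,1]
    D=np.array([k,0,0,0,0.]); p=cv2.undistortPoints(np.array([[[u,v]]],float),K,D,None,None)[0,0]
    d=f['R'].T@np.array([p[0],p[1],1.]); o=-f['R'].T@f['t']; return o,d
def onz(f,u,v,z):
    o,d=ray(f,u,v); return o+d*(z-o[2])/d[2]
def proj(f,X):
    rv,_=cv2.Rodrigues(f['R']); return cv2.projectPoints(np.array([X],float),rv,f['t'],f['mtx'],np.array([float(f['k1']),0,0,0,0]))[0][0,0]
E
python3 - <<'E'
from h import *
for n in ['scene','top','wrist']:
    f=save(n,n+'0.png'); print(n,f['k1'],-f['R'].T@f['t'],f['R'][2])
s=r.observe();print(s)
E
```

```text
scene -0.014511909608498545 [0.90977825 0.24373853 0.81625746] [-0.41010832 -0.32363341 -0.85268551]
top -0.16169878520961975 [ 0.38282445 -0.01943917  1.11358681] [ 0.20873499  0.00364794 -0.97796544]
wrist -0.029606616537783386 [ 0.25893114 -0.62613     0.38475693] [-0.26014109 -0.07543937 -0.96261909]
{'t': 0.15, 'joints': array([-1.31791654e+00,  2.64543887e-01,  1.60503225e+00, -3.51016880e-05,
        1.27368369e+00, -3.68966291e-02]), 'joint_velocities': array([ 0.00025884, -0.00258895, -0.0035939 ,  0.00065742,  0.00035422,
        0.00032112]), 'tau': array([ 3.40848865e-04, -5.02844131e+01, -3.57470655e+01,  7.28498097e-02,
        2.49837624e-02, -9.77142190e-05]), 'ee_pos': array([ 0.19272326, -0.64632354,  0.22441359]), 'tool_rot': array([ 9.89520965e-01,  1.44386857e-01, -1.06525155e-04, -8.26920914e-04]), 'wrist_force': array([ 0.09714515,  0.2499135 , -0.46463209]), 'ft_torque': array([4.72408061e-02, 5.78706969e-05, 5.49535564e-03]), 'grip_width': 0.08837387153017968}
```

View pics/scene0.png

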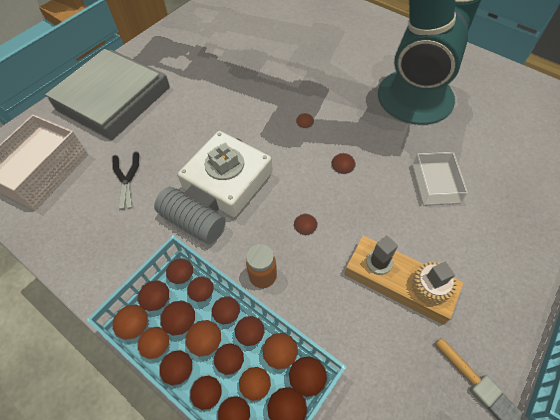

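View pics/top0.png

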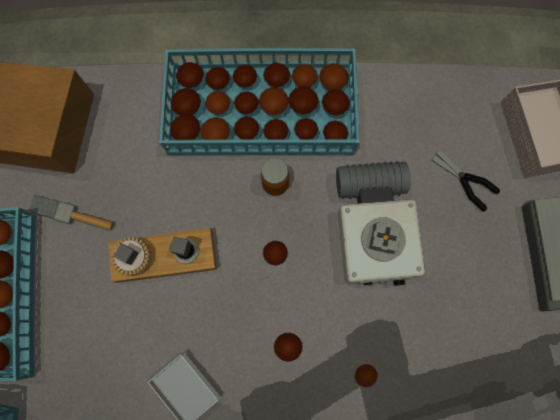

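View pics/wrist0.png

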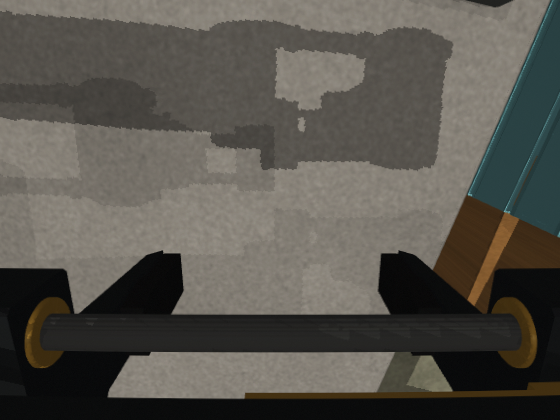

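The top view shows the wide head (gear-like drum) at about (130,255), the slim head at (184,249), the boss with its cross at (386,238), the jar at (275,177) and the mushroom at (275,252). I'll zoom in for the details.

Run:
```python
from h import *
t=cv2.imread('pics/top0.png'); s=cv2.imread('pics/scene0.png')
def z(im,x,y,w,h): return cv2.resize(im[y:y+h,x:x+w],(390,290),interpolation=cv2.INTER_CUBIC)
o=np.vstack([np.hstack([z(t,95,222,78,58),z(t,347,209,78,58)]),np.hstack([z(s,400,250,78,58),z(s,185,130,78,58)])])
cv2.imwrite('pics/zoom0.png',o)
f=load('top0')
for n,u,v,zz in [('wide',126,254,.124),('slim',181,246,.124),('boss',386,238,.113),('jar',275,167,.1),('mush',275,252,.01)]: print(n,onz(f,u,v,zz))
```

```text
wide [0.5064262  0.28318005 0.124     ]
slim [0.52257083 0.17502779 0.124     ]
boss [ 0.53919961 -0.2238562   0.113     ]
jar [ 0.68777885 -0.00623753  0.1       ]
mush [ 0.52586581 -0.00521539  0.01      ]
```

View pics/zoom0.png

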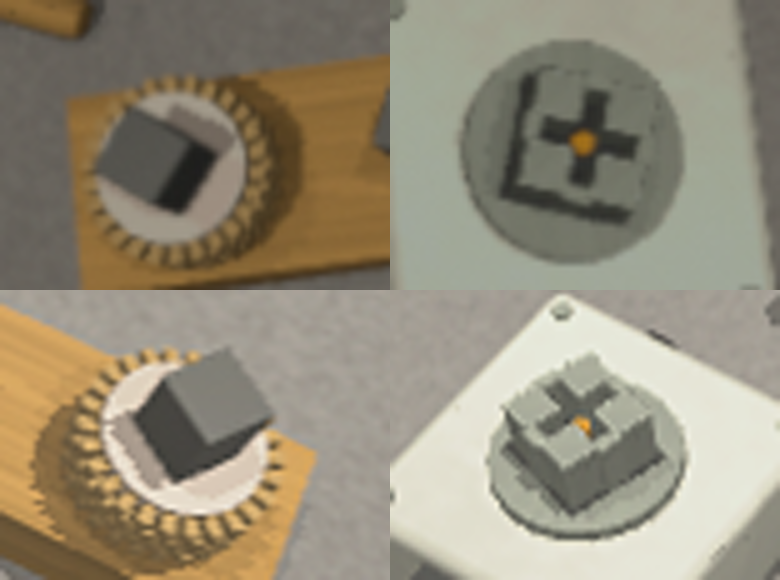

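Run:
```python
from h import *
def run(nm,f,ox,oy,P,z,sx=0,sy=0):
    W=np.array([onz(f,ox+(x-sx+.5)/5-.5,oy+(y-sy+.5)/5-.5,z)[:2] for x,y in P])
    e=np.roll(W,-1,0)-W
    print(nm,W.mean(0).round(4),'len',np.linalg.norm(e,axis=1).round(4),'ang',(np.degrees(np.arctan2(e[:,1],e[:,0]))%90).round(1))
    return W
t=load('top0');s=load('scene0')
run('wide top',t,95,222,[(126,104),(193,143),(160,205),(96,166)],.124)
run('wide scn',s,400,250,[(229,348),(273,415),(209,446),(166,383)],.124,0,290)
for nm,f,ox,oy,P,sx,sy in [('top',t,347,209,[(635,147),(543,131),(597,93),(579,185)],390,0)]:
    W=np.array([onz(f,ox+(x-sx+.5)/5-.5,oy+(y-sy+.5)/5-.5,.113)[:2] for x,y in P])
    for a,b in ((0,1),(2,3)):
        d=W[a]-W[b];print('slot',np.linalg.norm(d),np.degrees(np.arctan2(d[1],d[0])),(W[a]+W[b])/2)
run('boss top',t,347,209,[(540,67),(655,84),(635,208),(521,190)],.113,390,0)
run('boss scn',s,185,130,[(593,354),(658,411),(572,472),(505,407)],.113,390,290)
```

```text
wide top [0.5094 0.2887] len [0.0317 0.0271 0.0305 0.0267] ang [61.3 63.8 60.5 66.3]
wide scn [0.5093 0.2916] len [0.0285 0.0281 0.0268 0.0293] ang [59.2 62.1 61.4 65.4]
slot 0.03686089347645647 -100.21961263855518 [ 0.54236226 -0.22480023]
slot 0.03746820485058634 -13.3186733551567 [ 0.54243333 -0.22440876]
boss top [ 0.5432 -0.2244] len [0.0462 0.0502 0.0454 0.0497] ang [81.3 78.3 80.6 79.2]
boss scn [ 0.5412 -0.2204] len [0.0457 0.0488 0.0491 0.0477] ang [80.8 80.9 79.4 76.9]
```

```bash
python3 -m creep '26 30 4 .08;26 30 4 .08;26 30 4 .08;26 30 4 .08;26 30 4 .08;26 30 4 .08;26 30 4 .08;26 30 4 .08;6 40 0 .08;6 40 0 .08;6 40 0 0;6 40 0 0;6 40 0 0;6 40 0 0;6 40 0 0;6 40 0 0;6 40 0 0;6 40 0 0;6 40 0 0;6 40 0 0' -1
```

```text
t: 1.82
ee_pos: [0.4711, 0.0947, 0.2507]
tool_rot: [0.848, 0.529, -0.001, -0.001]
wrist_force: [1.4, 0.2, 1.3]
grip_width: 0.088
```

```bash
python3 -m creep '6 33 2 0;6 33 2 0;6 33 2 0;6 33 2 0;6 33 2 0;6 25 2 -.02;0 0 0 0;0 0 0 0'
python3 - <<'E'
from h import *
save('wrist','w1.png');save('top','t1.png')
E
```

```text
t: 2.48
ee_pos: [0.5041, 0.3033, 0.2603]
tool_rot: [0.851, 0.525, -0.002, -0.003]
wrist_force: [0.3, -0.1, 0.1]
grip_width: 0.0879
```

View pics/w1.png

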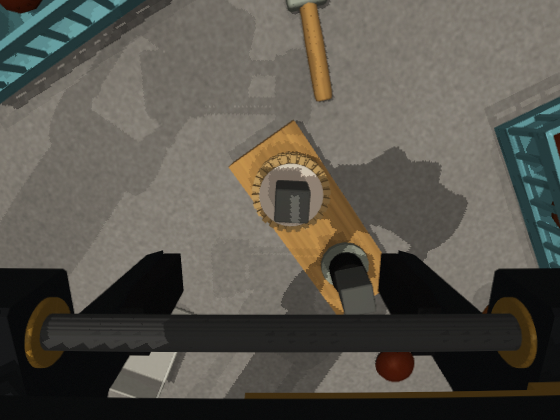

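Run:
```python
from h import *
t=cv2.imread('pics/w1.png')
cv2.imwrite('pics/z1.png',cv2.resize(t[140:240,240:345],None,fx=6,fy=6,interpolation=cv2.INTER_CUBIC))
f=load('w1');print(-f['R'].T@f['t'])
for z in (.04,.082,.124): print(proj(f,[.5093,.290,z]))
```

```text
[0.53562999 0.36568084 0.42083957]
[292.0681522  185.84529811]
[293.1715919  194.70323994]
[294.56492396 205.89458327]
```

View pics/z1.png

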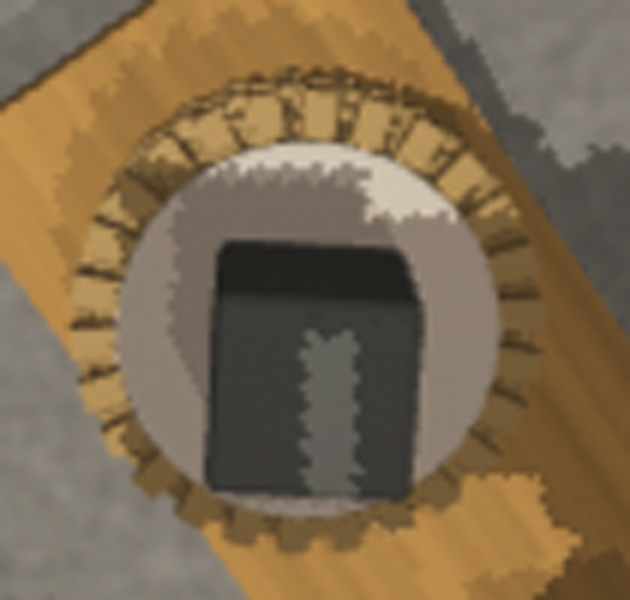

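Run:
```python
from h import *
f=load('w1')
P=[(216,298),(424,302),(411,498),(206,490)]
W=np.array([onz(f,240+(x+.5)/6-.5,140+(y+.5)/6-.5,.124)[:2] for x,y in P])
e=np.roll(W,-1,0)-W
print(W.mean(0),np.linalg.norm(e,axis=1),np.degrees(np.arctan2(e[:,1],e[:,0]))%90)
# drum top circle centre
C=[onz(f,240+x/6,140+y/6,.082)[:2] for x,y in [(118,330),(500,330),(310,140),(310,516)]]
print(C)
q=r.observe();print(q['ee_pos'],2*np.degrees(np.arctan2(q['tool_rot'][1],q['tool_rot'][0])))
```

```text
[0.50727138 0.29095471] [0.02936963 0.02904965 0.02971018 0.0284415 ] [62.31059346 60.93349149 61.1177324  60.23064219]
[array([0.480065  , 0.30428786]), array([0.53535803, 0.27664733]), array([0.52145144, 0.31804666]), array([0.49391097, 0.26197592])]
[0.5041058  0.30204389 0.26035208] 63.27862346457349
```

```bash
python3 -m creep '4 -12 0 -.03;0 0 -30 0;0 0 -30 0;0 0 -30 0;0 0 -20 0;0 0 -10 0;0 0 0 0'
```

```text
t: 3.17
ee_pos: [0.5106, 0.2758, 0.1401]
tool_rot: [0.864, 0.503, 0.001, -0.0]
wrist_force: [-0.4, 0.0, -0.7]
grip_width: 0.0881
```

```bash
python3 -m creep '-1 6 0 .01;-1 5 0 .01;0 2 0 0;0 0 0 0;0 0 0 0'
python3 - <<'E'
from h import *
q=r.observe();print(q['ee_pos'],2*np.degrees(np.arctan2(q['tool_rot'][1],q['tool_rot'][0])))
save('wrist','w2.png');save('scene','s2.png')
E
```

```text
t: 3.58
ee_pos: [0.5116, 0.2886, 0.1455]
tool_rot: [0.86, 0.511, 0.005, 0.0]
wrist_force: [-0.6, 0.2, -0.8]
grip_width: 0.0884
[0.51162776 0.28855465 0.14552945] 61.44657889245591
```

View pics/w2.png

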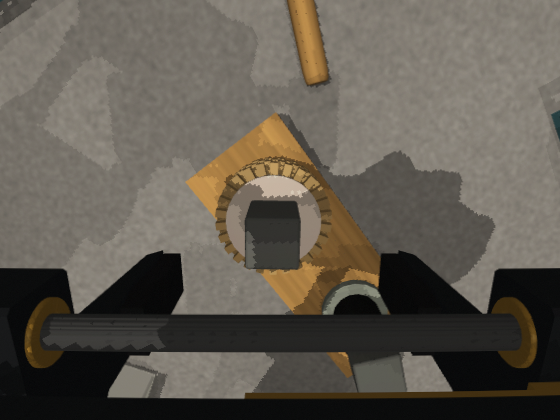

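View pics/s2.png

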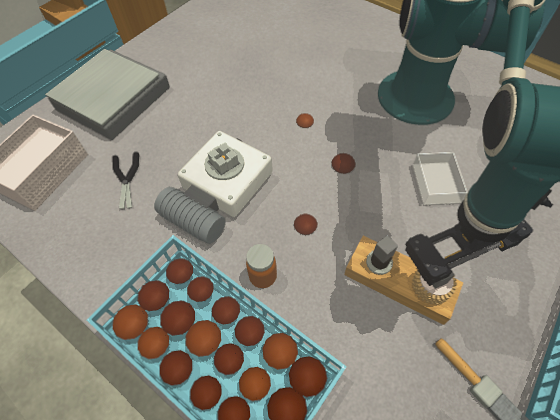

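Run:
```python
from h import *
f=load('w2')
t=cv2.imread('pics/w2.png')
cv2.imwrite('pics/z2.png',cv2.resize(t[190:280,230:315],None,fx=6,fy=6,interpolation=cv2.INTER_CUBIC))
q=r.observe();print(q['t'],q['ee_pos'],q['joint_velocities'].round(3))
from scipy.spatial.transform import Rotation as R
m=R.from_quat(q['tool_rot']).as_matrix();print(m.round(3))
for d in (0,-.013): print(proj(f,q['ee_pos']+m[:,2]*(-d)), proj(f,[.508,.290,.124]))
```

```text
3.6833 [0.511606   0.28851776 0.14541695] [-0.002  0.005  0.011 -0.002  0.001 -0.001]
[[ 0.478  0.878  0.008]
 [ 0.878 -0.478  0.005]
 [ 0.008  0.005 -1.   ]]
[281.96939733 259.52149849] [274.44543091 244.67360663]
[281.85064729 249.46087264] [274.44543091 244.67360663]
```

View pics/z2.png

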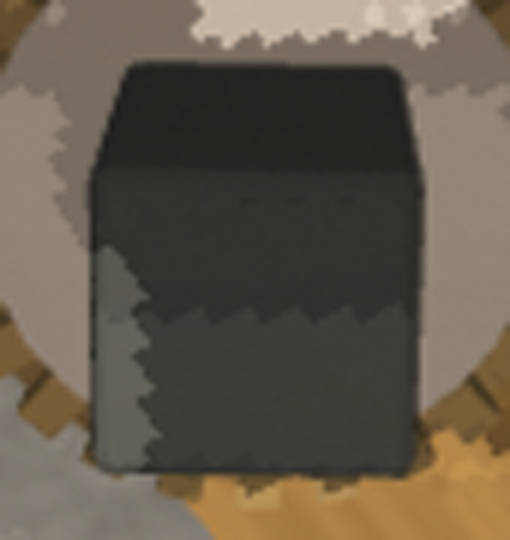

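Run:
```python
from h import *
f=load('w2')
P=[(92,168),(420,172),(414,474),(94,470)]
W=np.array([onz(f,230+(x+.5)/6-.5,190+(y+.5)/6-.5,.124)[:2] for x,y in P])
e=np.roll(W,-1,0)-W
print(W.mean(0),np.linalg.norm(e,axis=1),np.degrees(np.arctan2(e[:,1],e[:,0]))%90)
q=r.observe();print(q['ee_pos'][:2]-W.mean(0))
```

```text
[0.5071804  0.29115554] [0.02904859 0.02905225 0.02950114 0.02900801] [60.60624339 61.15733742 60.52194455 60.26436705]
[ 0.0044256  -0.00263778]
```

```bash
python3 -m creep '-2 1 -8 -.01;-1.5 1 -8 0;0 0 -8 0;0 0 -6 0;0 0 0 0;0 0 0 0'
```

```text
t: 4.18
ee_pos: [0.507, 0.2909, 0.112]
tool_rot: [0.862, 0.507, 0.004, 0.0]
wrist_force: [0.4, -0.0, -0.0]
grip_width: 0.088
```

```bash
python3 -m creep '0 0 -5 0;0 0 -1 0;0 0 0 0'; python3 -m creep '0 0 0 0;0 0 0 0;0 0 0 0;0 0 0 0;0 0 0 0;0 0 0 0;0 0 0 0;0 0 0 0' 1
```

```text
t: 4.43
ee_pos: [0.5067, 0.2907, 0.1047]
tool_rot: [0.862, 0.506, 0.004, 0.0]
wrist_force: [-0.6, 1.3, 0.7]
grip_width: 0.0883
t: 5.1
ee_pos: [0.5078, 0.291, 0.1061]
tool_rot: [0.862, 0.506, 0.005, 0.0]
wrist_force: [0.0, -1.1, 1.1]
grip_width: 0.0369
```

```bash
python3 -m creep '0 0 0 0;0 0 0 0;0 0 0 0;0 0 0 0;0 0 0 0'
```

```text
t: 5.52
ee_pos: [0.508, 0.291, 0.1062]
tool_rot: [0.862, 0.506, 0.005, 0.0]
wrist_force: [-0.7, 0.4, -0.4]
grip_width: 0.0294
```

```bash
python3 -m creep '0 0 8 0;0 0 12 0;0 0 15 0;0 0 20 0;0 0 30 0;0 0 35 0;0 0 35 0;0 0 30 0;0 0 0 0;0 0 0 0'
python3 - <<'E'
from h import *
save('scene','s3.png');save('wrist','w3.png')
E
```

```text
t: 6.35
ee_pos: [0.5016, 0.288, 0.3024]
tool_rot: [0.862, 0.506, 0.001, -0.0]
wrist_force: [0.0, 0.3, -2.3]
grip_width: 0.029
```

View pics/s3.png

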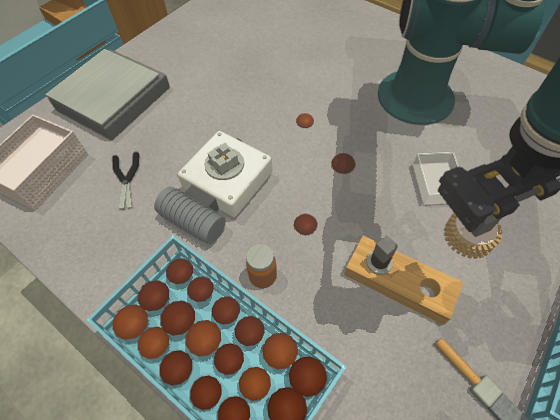

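View pics/w3.png

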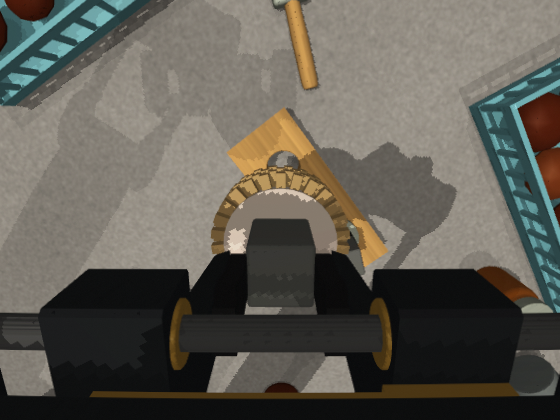

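The head is out at TCP z 0.302, and the slim head is still in its hole at scene (382,250). I'll go past the machine so the wrist camera can look back at the boss.

```bash
python3 -m creep '3 -20 0 .04;3 -36 0 .04;3 -36 0 .04;3 -36 0 .04;3 -36 0 .04;3 -36 0 .04;3 -36 0 .04;3 -36 0 .04;3 -36 0 0;3 -36 0 0;3 -36 0 0;3 -36 0 0;3 -36 0 0;3 -36 0 0;0 -36 0 0;0 -30 0 0;0 -20 0 0;0 -10 0 0;0 0 0 0;0 0 0 0'
python3 - <<'E'
from h import *
save('wrist','w4.png')
E
```

```text
t: 8.12
ee_pos: [0.5124, -0.3176, 0.2442]
tool_rot: [0.763, 0.645, -0.026, -0.032]
wrist_force: [0.1, 0.2, -0.9]
grip_width: 0.0293
```

View pics/w4.png

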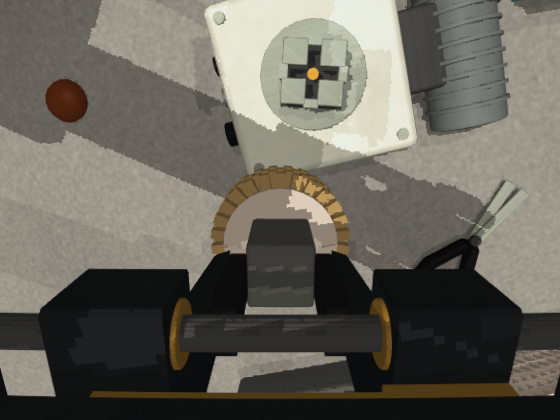

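```bash
python3 -m creep '0 0 8 0;0 0 8 0;0 0 0 0;0 0 0 0'
python3 - <<'E'
from h import *
from scipy.spatial.transform import Rotation as R
q=r.observe();print(q['t'],q['ee_pos'],R.from_quat(q['tool_rot']).as_matrix().round(3),q['joint_velocities'].round(3),q['joints'].round(3))
f=load('w4');print(f['R'])
E
```

```text
t: 8.5
ee_pos: [0.5127, -0.3117, 0.2612]
tool_rot: [0.761, 0.647, -0.026, -0.033]
wrist_force: [0.1, -0.7, -1.5]
grip_width: 0.0293
8.5 [ 0.51270916 -0.3117415   0.26123727] [[ 0.16   0.984 -0.083]
 [ 0.987 -0.16   0.017]
 [ 0.004 -0.085 -0.996]] [ 0.018 -0.024 -0.017  0.002  0.01   0.001] [-0.57   0.157  1.668 -0.031  1.395 -0.403]
[[ 0.98266232 -0.16613065 -0.08231259]
 [-0.13864107 -0.95319407  0.26870004]
 [-0.12309918 -0.2526295  -0.95970044]]
```

The wrist view shows the boss at about (314,73) with the pin in the cross. The fast traverse left about 5° of tilt and a drop in z. I'll measure the boss from this view, then work out how to remove the tilt.

```bash
python3 - <<'E'
from h import *
t=cv2.imread('pics/w4.png')
cv2.imwrite('pics/z4.png',cv2.resize(t[25:120,260:360],None,fx=6,fy=6,interpolation=cv2.INTER_CUBIC))
E
python3 -m creep '0 0 15 0;0 0 15 0;0 0 15 0;0 0 0 0;0 0 0 0'
python3 -m creep '-20 12 0 0;-20 12 0 0;0 0 0 0;0 0 0 0'
```

```text
t: 8.92
ee_pos: [0.514, -0.308, 0.3103]
tool_rot: [0.759, 0.649, -0.025, -0.032]
wrist_force: [0.1, 0.4, -2.7]
grip_width: 0.0296
t: 9.25
ee_pos: [0.4731, -0.282, 0.308]
tool_rot: [0.759, 0.65, -0.025, -0.032]
wrist_force: [-0.1, -0.3, -1.2]
grip_width: 0.0295
```

View pics/z4.png

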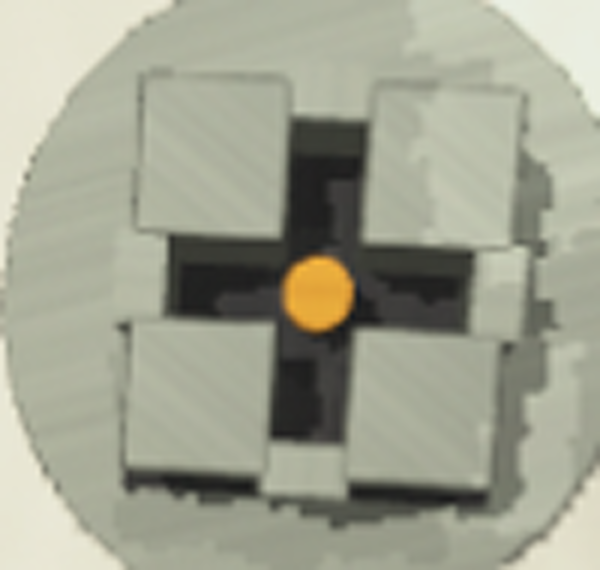

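```bash
python3 - <<'E'
from h import *
f=load('w4')
def pts(P,z): return np.array([onz(f,260+(x+.5)/6-.5,25+(y+.5)/6-.5,z)[:2] for x,y in P])
W=pts([(141,73),(524,93),(495,488),(123,468)],.113)
e=np.roll(W,-1,0)-W
print(W.mean(0),np.linalg.norm(e,axis=1),np.degrees(np.arctan2(e[:,1],e[:,0]))%90)
# slot edges
for a,b in [((290,80),(264,490)),((370,88),(346,490)),((120,234),(525,250)),((120,320),(515,342))]:
    p=pts([a,b],.113);d=p[1]-p[0];print(np.degrees(np.arctan2(d[1],d[0]))%90)
print(pts([(318,293)],.101))
E
python3 -m creep '30 0 0 0;30 0 0 0;0 0 0 0'
python3 -m creep '0 30 0 0;0 30 0 0;0 0 0 0'
```

```text
[ 0.5418193  -0.22281752] [0.0476173  0.04725786 0.04828834 0.04767473] [76.92856694 78.49800781 77.43937776 77.67996819]
77.56732451234211
78.32853440689766
77.84646571905732
77.10764254948107
[[ 0.54168346 -0.22270594]]
t: 9.5
ee_pos: [0.5333, -0.2814, 0.3058]
tool_rot: [0.759, 0.649, -0.025, -0.033]
wrist_force: [0.8, -0.4, -2.2]
grip_width: 0.0295
t: 9.75
ee_pos: [0.5353, -0.2213, 0.3022]
tool_rot: [0.76, 0.649, -0.026, -0.034]
wrist_force: [-1.3, -1.4, -2.6]
grip_width: 0.0293
```

```bash
python3 -m creep '0 0 0 -.03;0 0 0 -.03;0 0 0 0;0 0 0 0'
python3 -m creep '0 -36 0 0;0 -36 0 0;0 -36 0 0;0 0 0 0'; python3 -m creep '0 36 0 0;0 36 0 0;0 36 0 0;0 0 0 0'
```

```text
t: 10.08
ee_pos: [0.5358, -0.2203, 0.2995]
tool_rot: [0.778, 0.627, -0.026, -0.036]
wrist_force: [0.0, -0.4, -1.5]
grip_width: 0.0293
t: 10.42
ee_pos: [0.536, -0.3312, 0.2987]
tool_rot: [0.775, 0.63, -0.027, -0.036]
wrist_force: [0.4, 0.5, -2.7]
grip_width: 0.0291
t: 10.75
ee_pos: [0.5346, -0.2272, 0.2958]
tool_rot: [0.778, 0.626, -0.027, -0.037]
wrist_force: [-0.3, -1.7, -2.4]
grip_width: 0.0293
```

```bash
python3 -m creep '-3 36 2 -.04;-3 36 2 -.04;-3 36 2 -.04;-3 36 2 -.04;-3 36 2 -.04;-3 36 2 -.04;0 0 0 0;0 0 0 0'
python3 - <<'E'
from h import *
q=r.observe();print(q['tool_rot'],q['joints'].round(3), q['joints'][[1,2,4]].sum()-np.pi)
E
```

```text
t: 11.42
ee_pos: [0.5143, -0.0043, 0.307]
tool_rot: [0.85, 0.525, -0.023, -0.039]
wrist_force: [0.9, -0.2, -1.8]
grip_width: 0.0293
[ 0.84992258  0.52493525 -0.02282916 -0.03941361] [-0.082 -0.027  1.781  0.037  1.471  0.377] 0.08364999708676102
```

```bash
cat > q.py <<'E'
from h import *
q=r.observe();Q=q['tool_rot'];x,y,z,w=Q
print(q['ee_pos'].round(4),'tz',np.round([2*(x*z+w*y),2*(y*z-w*x)],4),'yaw',np.degrees(2*np.arctan2(y,x)).round(2),q['joints'].round(3),'sum',round(q['joints'][[1,2,4]].sum()-np.pi,4), 'vel',abs(q['joint_velocities']).max().round(3))
E
python3 -m creep '0 0 35 0;0 0 35 0;0 0 35 0;0 0 35 0;0 0 0 0'; python3 q.py;  python3 -m creep '0 0 -35 0;0 0 -35 0;0 0 -35 0;0 0 -35 0;0 0 0 0'; python3 q.py
```

```text
t: 11.83
ee_pos: [0.5102, -0.0077, 0.4464]
tool_rot: [0.849, 0.526, -0.029, -0.042]
wrist_force: [0.6, 0.1, 0.3]
grip_width: 0.0293
[ 0.5102 -0.0077  0.4464] tz [-0.0926  0.0413] yaw 63.54 [-0.087 -0.044  1.55   0.033  1.731  0.379] sum 0.0959 vel 0.068
t: 12.25
ee_pos: [0.5134, -0.0148, 0.3077]
tool_rot: [0.85, 0.525, -0.022, -0.036]
wrist_force: [-0.5, -0.0, -3.2]
grip_width: 0.0292
[ 0.5134 -0.0148  0.3077] tz [-0.0757  0.0372] yaw 63.35 [-0.098 -0.032  1.784  0.03   1.468  0.363] sum 0.0791 vel 0.081
```

```bash
python3 -m creep '35 0 0 0;35 0 0 0;35 0 0 0;35 0 0 0;0 0 0 0' >/dev/null; python3 q.py;  python3 -m creep '-35 0 0 0;-35 0 0 0;-35 0 0 0;-35 0 0 0;0 0 0 0'>/dev/null; python3 q.py
```

```text
[ 0.655  -0.0204  0.3059] tz [-0.0843  0.0365] yaw 63.14 [-0.085  0.249  1.479  0.029  1.501  0.38 ] sum 0.0873 vel 0.098
[ 0.5154 -0.0254  0.3043] tz [-0.0909  0.0356] yaw 63.05 [-0.115 -0.015  1.774  0.025  1.477  0.352] sum 0.0946 vel 0.088
```

```bash
python3 -m creep '0 0 0 0;0 0 0 0;0 0 0 0;0 0 0 0' >/dev/null; python3 q.py;  python3 -m creep '0 0 12 0;0 0 12 0;0 0 12 0;0 0 12 0;0 0 12 0;0 0 12 0;0 0 12 0'>/dev/null; python3 q.py;python3 -m creep '0 0 -41 0;0 0 -41 0;0 0 0 0'>/dev/null; python3 q.py
```

```text
[ 0.5168 -0.0277  0.3092] tz [-0.0836  0.0344] yaw 62.94 [-0.118 -0.019  1.769  0.024  1.479  0.351] sum 0.0872 vel 0.029
[ 0.5194 -0.0278  0.401 ] tz [-0.0846  0.0346] yaw 62.99 [-0.118 -0.031  1.618  0.024  1.643  0.354] sum 0.0882 vel 0.284
[ 0.5237 -0.0281  0.3286] tz [-0.0667  0.0326] yaw 63.02 [-0.118 -0.023  1.738  0.025  1.497  0.351] sum 0.0702 vel 0.123
```

```bash
python3 -m creep '0 0 16 0;0 0 18 0;0 0 18 0;0 0 18 0;0 0 18 0;0 0 18 0;0 0 18 0;0 0 16 0;0 0 12 0'>/dev/null; python3 q.py;python3 -m creep '0 0 -41 0;0 0 -41 0;0 0 -41 0;0 0 -41 0;0 0 0 0'>/dev/null; python3 q.py
```

```text
[ 0.5191 -0.0272  0.5007] tz [-0.071   0.0332] yaw 63.05 [-0.117 -0.027  1.437  0.025  1.807  0.358] sum 0.0744 vel 0.36
[ 0.5211 -0.0273  0.3545] tz [-0.0437  0.0302] yaw 63.08 [-0.117 -0.051  1.718  0.025  1.522  0.351] sum 0.047 vel 0.172
```

```bash
python3 -m creep '0 -8 16 .02;0 -12 18 .03;0 -12 18 .03;0 -12 18 .03;0 -12 18 .03;0 -12 18 .03;0 -12 18 .03;0 -8 14 .02;0 0 4 0'>/dev/null; python3 q.py;python3 -m creep '0 0 -41 0;0 0 -41 0;0 0 -41 0;0 0 -41 0;0 0 0 0'>/dev/null; python3 q.py
```

```text
[ 0.5188 -0.1177  0.5349] tz [-0.0337  0.0133] yaw 76.43 [-0.272 -0.016  1.363  0.004  1.831 -0.035] sum 0.036 vel 0.183
[ 0.5202 -0.1168  0.3877] tz [-0.0066  0.0081] yaw 76.16 [-0.272 -0.059  1.666  0.006  1.544 -0.03 ] sum 0.0086 vel 0.184
```

The tilt has dropped from 0.09 to about 0.01 rad. I'll move over the boss slowly.

```bash
python3 -m creep '2 -12 0 0.01;3 -15 0 0.01;3 -16 0 .01;3 -16 0 0;3 -16 0 0;3 -14 0 0;2 -10 0 0;0 -5 0 0;0 0 0 0;0 0 0 0'>/dev/null; python3 q.py
```

```text
[ 0.5464 -0.2235  0.4196] tz [0.0163 0.0022] yaw 78.03 [-0.436  0.037  1.515  0.009  1.577 -0.227] sum -0.0138 vel 0.024
```

```bash
python3 -m creep '-1 0 -8 0;-1 0 -14 0;0 0 -16 0;0 0 -16 0;0 0 -16 0;0 0 -16 0;0 0 -14 0;0 0 -10 0;0 0 -6 0;0 0 -2 0'>/dev/null; python3 q.py
```

```text
[ 0.5383 -0.215   0.2862] tz [0.0077 0.0087] yaw 78.35 [-0.43   0.049  1.739  0.011  1.35  -0.229] sum -0.0034 vel 0.056
```

```bash
python3 -m creep '1 -3 -8 0;1 -3 -10 -.005;1 -2 -12 0;0 0 -12 0;0 0 -10 0;0 0 -8 0;0 0 -4 0;0 0 0 0;0 0 0 0'>/dev/null; python3 q.py
python3 - <<'E'
from h import *
f=save('scene','s5.png');
t=cv2.imread('pics/s5.png');cv2.imwrite('pics/z5.png',cv2.resize(t[80:240,140:320],None,fx=4,fy=3.75,interpolation=cv2.INTER_CUBIC))
E
```

```text
[ 0.5416 -0.2239  0.2153] tz [0.0083 0.0085] yaw 78.03 [-0.441  0.101  1.814  0.012  1.223 -0.236] sum -0.0039 vel 0.008
```

View pics/z5.png

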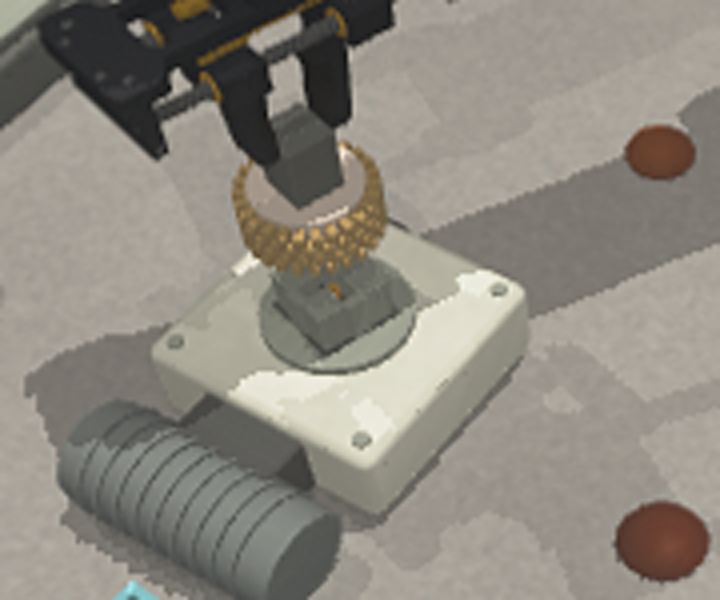

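Run:
```python
from h import *
f=load('s5')
c=np.array([.5416,-.2239,.2153-.066])
def zz(X): p=proj(f,X); return ((p-[140,80])*[4,3.75]).round(0)
for h in (0,.008,.042,.084): print(h,zz(c+[0,0,h]))
print('boss',zz([.5418,-.2228,.113]),'ring px r', [zz(c+[.037*np.cos(a),.037*np.sin(a),.042]) for a in np.arange(0,6.28,1.5708)])
print('mush',onz(f,140+660/4,80+540/3.75,.01))
```

```text
0 [317. 233.]
0.008 [315. 224.]
0.042 [305. 183.]
0.084 [292. 127.]
boss [328. 275.] ring px r [array([255., 224.]), array([359., 213.]), array([353., 143.]), array([253., 153.])]
mush [ 0.52750153 -0.00207061  0.01      ]
```

```bash
python3 -m creep '0 1 -4 0;0 0 -4 0;0 0 -3 0;0 0 -3 0;0 0 -2 0;0 0 0 0'; python3 q.py
```

```text
t: 19.55
ee_pos: [0.5434, -0.2233, 0.2008]
tool_rot: [0.777, 0.63, 0.007, 0.002]
wrist_force: [0.4, 0.3, -1.0]
grip_width: 0.0296
[ 0.5434 -0.2233  0.2008] tz [0.0134 0.0062] yaw 78.05 [-0.439  0.11   1.831  0.012  1.191 -0.235] sum -0.0094 vel 0.004
```

```bash
python3 -m creep '-1.5 0 -2 0;-1.2 0 -2 0;0 0 -2 0;0 0 -2 0;0 0 0 0'; python3 q.py
```

```text
t: 19.97
ee_pos: [0.5415, -0.2234, 0.1945]
tool_rot: [0.777, 0.63, 0.008, 0.003]
wrist_force: [-0.4, 0.8, -1.5]
grip_width: 0.0297
[ 0.5415 -0.2234  0.1945] tz [0.0166 0.0056] yaw 78.04 [-0.441  0.109  1.844  0.013  1.175 -0.237] sum -0.0126 vel 0.005
```

```bash
python3 -m creep '-.5 0 -3 0;0 0 -3 0;0 0 0 0'; python3 q.py
```

```text
t: 20.22
ee_pos: [0.541, -0.2233, 0.1876]
tool_rot: [0.777, 0.63, 0.008, 0.003]
wrist_force: [-1.1, 0.0, 2.4]
grip_width: 0.0289
[ 0.541  -0.2233  0.1876] tz [0.0167 0.0058] yaw 78.04 [-0.442  0.114  1.852  0.013  1.163 -0.238] sum -0.0126 vel 0.006
```

The stem is in the keyway and the spring pin has engaged, with force rising by about 4 N. I'll press home.

```bash
python3 -m creep '0 0 -4 0;0 0 -3 0;0 0 -3 0;0 0 -2 0'; python3 q.py
```

```text
t: 20.55
ee_pos: [0.5419, -0.2239, 0.1792]
tool_rot: [0.777, 0.63, 0.009, 0.004]
wrist_force: [-3.5, 1.8, 12.8]
grip_width: 0.029
[ 0.5419 -0.2239  0.1792] tz [0.019  0.0043] yaw 78.04 [-0.442  0.121  1.861  0.013  1.145 -0.238] sum -0.0153 vel 0.017
```

```bash
python3 -m creep '0 0 -3 0;0 0 -3 0;0 0 -3 0'; python3 q.py
```

```text
t: 20.8
ee_pos: [0.5428, -0.2242, 0.179]
tool_rot: [0.777, 0.63, 0.009, 0.006]
wrist_force: [-7.4, 3.4, 15.7]
grip_width: 0.0294
[ 0.5428 -0.2242  0.179 ] tz [0.0216 0.0032] yaw 78.06 [-0.441  0.121  1.861  0.013  1.141 -0.238] sum -0.0182 vel 0.005
```

```bash
python3 -m creep '-1 .5 -4 0;-1 0 -5 0;-.5 0 -5 0'; python3 q.py;  python3 - <<'E'
from h import *
f=save('scene','s6.png');
t=cv2.imread('pics/s6.png');cv2.imwrite('pics/z6.png',cv2.resize(t[100:200,170:290],None,fx=6,fy=6,interpolation=cv2.INTER_CUBIC))
save('wrist','w6.png')
E
```

```text
t: 21.05
ee_pos: [0.5434, -0.2246, 0.1788]
tool_rot: [0.777, 0.63, 0.012, 0.01]
wrist_force: [-7.5, 3.7, 21.4]
grip_width: 0.0292
[ 0.5434 -0.2246  0.1788] tz [ 0.0304 -0.0002] yaw 78.08 [-0.442  0.116  1.867  0.014  1.131 -0.24 ] sum -0.0276 vel 0.061
```

View pics/z6.png

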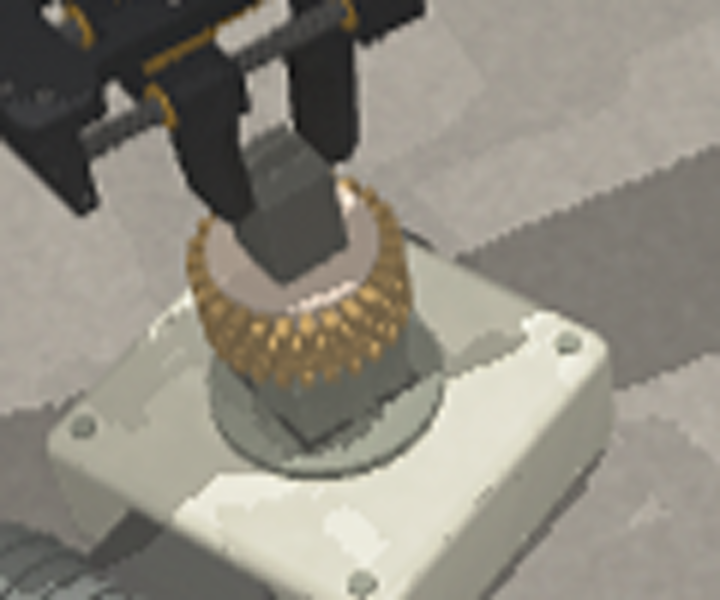

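View pics/w6.png

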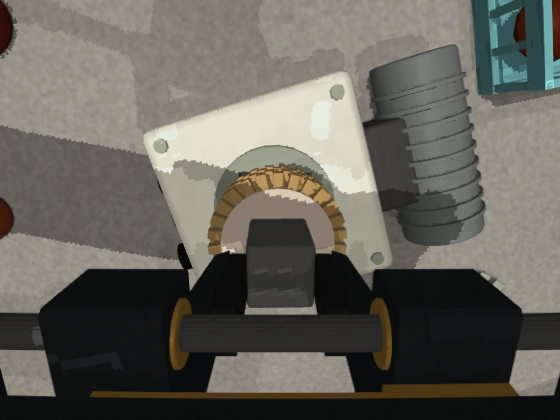

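By height the head is home, at TCP z 0.179, and the picture shows the drum down on the boss. Pressing has tilted the tool 1.7°. I'll ease up, straighten it and press again more gently.

```bash
python3 -m creep '0 0 3 0;0 0 3 0'; python3 q.py; python3 -m creep '-1 0 4 0;-1 0 4 0';  python3 q.py
```

```text
t: 21.32
ee_pos: [0.5431, -0.2246, 0.1878]
tool_rot: [0.777, 0.63, 0.012, 0.01]
wrist_force: [-1.9, 1.6, 2.1]
grip_width: 0.0293
[ 0.5431 -0.2246  0.1878] tz [ 0.0313 -0.001 ] yaw 78.1 [-0.442  0.108  1.859  0.014  1.146 -0.24 ] sum -0.0287 vel 0.081
t: 21.48
ee_pos: [0.541, -0.2243, 0.1954]
tool_rot: [0.777, 0.63, 0.012, 0.01]
wrist_force: [-0.1, 0.8, -2.9]
grip_width: 0.0294
[ 0.541  -0.2243  0.1954] tz [ 0.0313 -0.0007] yaw 78.1 [-0.443  0.098  1.855  0.014  1.16  -0.241] sum -0.0285 vel 0.078
```

```bash
python3 -m creep '0 0 8 0;0 0 20 0;0 0 41 0;0 0 41 0;0 0 41 0;0 0 41 0;0 0 0 0;0 0 0 0'>/dev/null; python3 q.py; python3 -m creep '0 0 -12 0;0 0 -16 0;0 0 -16 0;0 0 -16 0;0 0 -16 0;0 0 -12 0;0 0 -6 0;0 0 0 0'>/dev/null;  python3 q.py
```

```text
[ 0.5349 -0.2229  0.388 ] tz [0.018  0.0033] yaw 78.06 [-0.444  0.015  1.592  0.011  1.519 -0.236] sum -0.0148 vel 0.095
[ 0.528  -0.2204  0.2714] tz [-0.0005  0.0107] yaw 78.04 [-0.445  0.047  1.768  0.01   1.332 -0.238] sum 0.005 vel 0.034
```

```bash
python3 -m creep '3 -1 -8 0;4 -1 -10 0;4 -1 -12 0;2 0 -10 0;0 0 -8 0;0 0 -6 0;0 0 -2 0;0 0 0 0'>/dev/null; python3 q.py
```

```text
[ 0.5431 -0.224   0.2088] tz [-0.0004  0.0107] yaw 78.04 [-0.439  0.114  1.812  0.01   1.221 -0.234] sum 0.0049 vel 0.005
```

```bash
python3 -m creep '-1 0 -3 0;-.5 0 -3 0;0 0 -3 0;0 0 -3 0;0 0 0 0'; python3 q.py
```

```text
t: 23.9
ee_pos: [0.5432, -0.2249, 0.1999]
tool_rot: [0.777, 0.63, 0.005, -0.001]
wrist_force: [0.0, 0.1, -1.2]
grip_width: 0.0292
[ 0.5432 -0.2249  0.1999] tz [0.0053 0.008 ] yaw 78.04 [-0.441  0.117  1.825  0.01   1.198 -0.236] sum -0.0013 vel 0.01
```

```bash
python3 -m creep '-1 1 -3 0;-.7 .5 -4 0;0 0 -4 0;0 0 -4 0;0 0 0 0'; python3 q.py
```

```text
t: 24.32
ee_pos: [0.543, -0.2237, 0.1856]
tool_rot: [0.777, 0.63, 0.006, 0.001]
wrist_force: [-0.6, -0.6, 3.6]
grip_width: 0.0292
[ 0.543  -0.2237  0.1856] tz [0.0104 0.0063] yaw 78.04 [-0.439  0.123  1.846  0.011  1.166 -0.235] sum -0.0067 vel 0.011
```

```bash
python3 -m creep '-.3 0 -4 0;0 0 -4 0;0 0 -3 0'; python3 q.py
```

```text
t: 24.57
ee_pos: [0.5437, -0.2244, 0.179]
tool_rot: [0.777, 0.63, 0.006, 0.002]
wrist_force: [-7.2, 3.5, 23.5]
grip_width: 0.0291
[ 0.5437 -0.2244  0.179 ] tz [0.013  0.0045] yaw 78.05 [-0.44   0.128  1.853  0.011  1.151 -0.235] sum -0.0098 vel 0.015
```

Run:
```python
from h import *
for i in range(3):
    f=save('scene','s7.png'); q=r.observe(); print(q['t'],q['ee_pos'].round(4),q['wrist_force'].round(1),q['grip_width'],abs(q['joint_velocities']).max())
t=cv2.imread('pics/s7.png');cv2.imwrite('pics/z7.png',cv2.resize(t[100:200,170:290],None,fx=6,fy=6,interpolation=cv2.INTER_CUBIC))
```

```text
24.6167 [ 0.5436 -0.2244  0.1792] [-3.7  1.8 12.9] 0.029606794589387125 0.0029239603947808657
24.6667 [ 0.5436 -0.2243  0.1792] [-5.3  1.9 14.9] 0.02939500763777096 0.0018442987802509778
24.7167 [ 0.5436 -0.2244  0.1792] [-5.2  2.8 13.2] 0.02949849457273021 0.002372726352965257
```

View pics/z7.png

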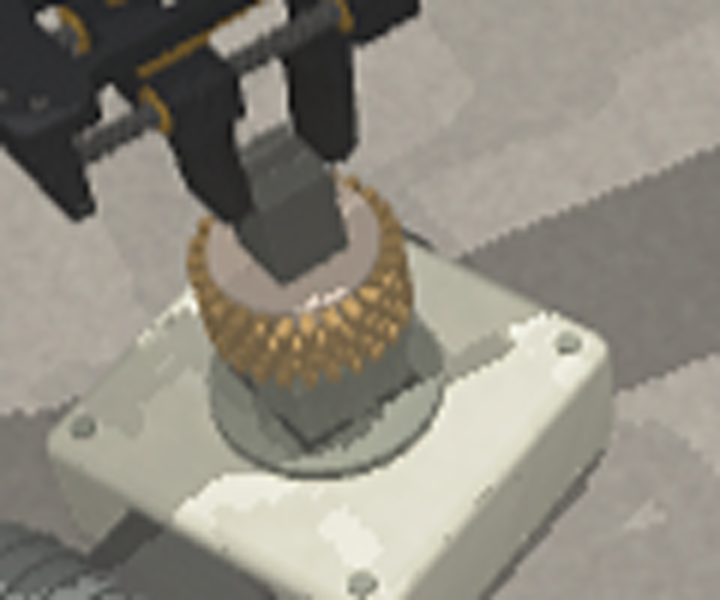

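View pics/s7.png

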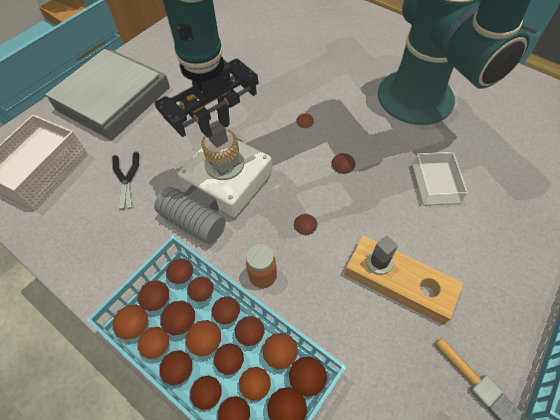

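```bash
python3 -m creep '0 0 -5 0'
python3 - <<'E'
from h import *
for i in range(3):
    r.grab_frame('scene'); q=r.observe(); print(q['t'],q['ee_pos'].round(4),q['wrist_force'].round(1),q['grip_width'])
E
python3 q.py
```

```text
t: 24.8
ee_pos: [0.5442, -0.2247, 0.1789]
tool_rot: [0.777, 0.63, 0.007, 0.003]
wrist_force: [-9.6, 4.9, 30.8]
grip_width: 0.0295
24.85 [ 0.5444 -0.2247  0.1791] [-7.1  3.1 21.1] 0.029449987737784764
24.9 [ 0.5444 -0.2248  0.1791] [-8.1  3.7 22.1] 0.029208538854485662
24.95 [ 0.5444 -0.2247  0.1791] [-7.   4.  21.7] 0.029696898045214453
[ 0.5444 -0.2247  0.1791] tz [0.0156 0.0032] yaw 78.06 [-0.44   0.127  1.853  0.01   1.148 -0.235] sum -0.0127 vel 0.002
```

Held steadily at home: z is constant at 0.1791 and the push is about 22 N, well above the 9 N spring. The mushroom, jar and slim head are all in place. Handing in.

```bash
python3 -c "
from bench import r
print(r.close_job())"
```

```text
the job is handed in; nothing more can be done
None
```

The wide brush head is in the machine's keyway and held down, with the gripper still closed on its grip. I handed the job in at about 25 s of the 42 s allowed.

**What I did:** I lifted the head out of the rack by its square grip and turned it to match the cross, which I measured at about 78°. Then I slid it down onto the boss.

**What went wrong on the way:**
- **Tilt in the carry:** the fast carry tilted the tool by about 5° and dropped it 58 mm, touching nothing. I straightened it with slow-up, fast-down moves before inserting.
- **Two insertions:** the first press bottomed at the right height, but the tool had tilted to 1.7°. I lifted the head clear, straightened it and inserted it again.

**Last checks:**
- **Height:** the tool stopped at z 0.1791 m, against 0.1792 m expected for fully home, and held steady over three readings.
- **Push:** steady at about 22 N, against the spring's 9 N at home. It peaked near 31 N at the wrist during the final push.
- **Grip:** the opening was 29.5 mm on the 30 mm grip.
- **Surroundings:** the last picture shows the slim head in its hole, and the mushroom and jar where they were.

**Not perfect:** about 0.9° of tool tilt remains, about 0.4° more than when I gripped the head, along with a sideways load of about 8 N. I couldn't read the ejector, so fully home rests on the height, the force and the picture.

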